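# Fetch one battery pack from the parts bin and put it on charge

### The arm

A 7-joint arm with a two-finger parallel gripper is mounted at the origin on a cart in front of the work surface, level with it; the furniture and walls round the work are solid. World frame = base frame: x ahead of the robot, y to its left, z up, the work surface at z = 0. Lengths are in m, angles in degrees, forces in N, time in s.
With the tool pointing down it reaches from about 0.425 to 0.875 m from the base axis. Payload 4.7 kg.
Tool frame: the origin (TCP) lies at the very end of the fingers, on their centre line; the grasp point (between the pads) lies 19 mm behind it; z points along the fingers, y is the direction in which the jaws open and shut (so a half turn about z gives the same grasp; the last joint's range is limited). The gripper opens to 87 mm and grips with 3 to 60 N. Pads are 19 mm wide; open, the fingers measure 117 mm over their backs; the gripper's body (75 mm by 190 mm) begins 51 mm behind the grasp point.
Start: joints at [-75.453, 18.392, -4.016, 83.108, 1.295, 78.541, -3.26], TCP at [0.154, 0.631, 0.223] pointing down, gripper open.
Joint ranges: [-163.93, 163.93], [-17.29, 119.83], [-79.2, 71.16], [3.27, 140.29], [-89.18, 269.18], [5.43, 117.66], [-154.24, 154.24]. Speed limits (degrees/s): [147.25, 147.25, 180, 180, 180, 180, 180].

### API

Orientations are given as [roll, pitch, yaw] about the fixed x, y, z axes, in that order (R = Rz(yaw) Ry(pitch) Rx(roll)).
In Python, from cell import monitor, read_camera, camera_info, env, look_for gives the robot as it stands.
- The arm moves only by the tool servo_tool, never from a script. Its argument "commands" is one flat list of numbers, 6 for each row, row after row: the shift along the tool's x, y, z in mm, then the turn, a rotation vector about the tool's x, y, z in degrees. A call has 1 to 10 rows; each row shifts and turns the commanded pose from where the row before left it, along the tool's axes as they then stand; what a row does not reach is not made up. A row lasts 1/10 s, in which the tool goes at most 50 mm and 8.59 degrees, less where a joint would pass 70% of its speed; a pose out of reach is approached as far as the arm can. A call is refused whole if a number of a shift passes 50 or a number of a turn 8.59, either way. A call with a gripper value outside its range is refused whole. "jaw" is the finger opening in mm, from 0 to 87, set as the call begins (left out, the last holds). The fingers move at their own pace and stop on an object; "newtons" is the grip in N (left out, the last holds). Time passes only in rows, so rows that do not move let the fingers close. It gives the time, the measured TCP pose, the force and the opening at its end, in the units of the state.
- monitor.get_obs(): the state, without advancing time (a new reading comes with each control period).
- read_camera(name): name is "side" or "top"; returns (picture, depth): 384x512x3 uint8, red, green, blue; 384x512 float32, m along the optical axis (not along the pixel's ray), 0 where there is no reading.
- camera_info(name): a dict with "camera_matrix" (3x3 intrinsics, pixels), "k1" (the pictures are not rectified: a ray, as slopes to the right and down, at radius r is drawn at 1 + k1 r^2 times it, then the intrinsics apply), "R" (3x3) and "t" (3): a world point X has camera coordinates R X + t. Camera axes: x right, y down, z forward; pixel columns grow to the right and rows downward; lengths in m; the calibration is good to about 2 mm. A picture is of the moment at which its call begins. camera_info takes no time and is no camera call.
- env.sign_off(): hands the job in, once; it reports no verdict.
Trained networks look in the newest picture that a camera, given by its name, has taken for a name from the list of things; names that differ only in an ending like _2 or _b are one class to them, and where a whole thing is asked for, a point or a joint stands for the part that bears it (a point fixed in the world has none). Each returns a list of dicts, best first, with "conf" (0 to 1); they miss things now and then, are a little off and sometimes report something else, mostly with a low value. They report only what shows in the picture. A call takes as long as a camera call.
- look_for(camera, label): "box" ([left, top, width, height] in pixels, round what is visible of it).
The state is a dict: "time_s": time; "qpos": joint angles; "joint_velocities": joint speeds; "effort": joint torques, N m; "tool_pos": TCP position; "tool_rot": TCP orientation; "force": force on the tool from outside, world axes, zero at the start; "wrist_torque": the same for the moment, N m; "grip_width": finger opening in m.
Only numpy, scipy, OpenCV 4.12 (cv2) and the standard library are available. Lean on these libraries where they do the work, as an engineer would, in place of code of your own. Each camera call takes 0.05 s, during which the arm holds its last target.

### The job

Take the battery pack with the orange label out of the cluttered parts bin, where it stands on its narrow edge, put it on the bare desk, lay it flat on its wide face and let go of it. Then take it again across its width and slide it, contact end first, under the hood of the charging cradle until it is fully home. Leave the blue and the green pack standing in the bin.

Things in the scene. Friction and masses are not known exactly. Their poses are not given: they have to be found in the camera images.
- pack_orange: target: rigid black battery pack with orange label, 138 mm long (its x), 25 thick (y), 46 high (z) standing on its narrow edge as in the bin; about 0.2 kg. Origin: centre of the underside as it stands. Its +x end (white collar, brass contacts) is the contact end; at the start it points away from the robot within 20 degrees. Lying flat, its z is level; either wide face may be down
- pack_orange_contacts (a point): centre of the contact-end face of the orange pack (69 mm along its x from its middle)
- pack_orange_center (a point): middle of the orange pack's volume (23 mm above its origin along its z). Standing on the desk, the pack tips over, rather than slides, when pushed sideways near its top edge; it falls 46 mm wide on the side away from the push
- pack_blue: a pack of the same shape with a blue label, standing likewise in the bin; stays there
- pack_green: a pack of the same shape with a green label, standing likewise in the bin; stays there
- bin: open grey parts bin, fixed, outside 260 x 260 mm, walls 5 thick, 50 high, floor 5 thick. Origin: centre of underside. Three packs stand in it about 75 mm apart along its y, in any order, parallel to its x within 8 degrees. A pen and tweezers (10 mm high) lie between them, a screwdriver (28 high) and a marker (19 high) along the near and far walls
- charger: grey charging cradle, fixed, base 205 (x) x 72 mm. Origin: centre of underside; +x points to the hood, away from the robot within 18 degrees. Flat bed 12 mm above the desk; side rails 52 mm apart inside, 6 thick, rise 6 mm above the bed, x = -90 to +50 mm; open above and at the near end. Black hood from x = 55 to 100 mm, top 49 mm above the desk
- charger_home (a point): middle of the end wall face inside the hood, at x = 80, y = 0, z = 24.5 mm in the charger's frame. The hood's mouth is 52 mm wide and 29 mm high above the bed, so a pack enters only lying flat. Fully home, the pack's contact-end face rests against this wall, centred, the pack along the charger's x

How it is judged (in metres and radians):
On the way, in this order (a step that is already met when the one before it is completed fails the run):
1. the orange pack is lifted clear of the bin (height (world z) of pack_orange_center above 0.075 m), for 0.1 s.
2. the orange pack lies flat on the bare desk, outside the bin and the charger, at rest and let go (angle between pack_orange's own z axis and vertical between 1.47 and 1.67 rad and height (world z) of pack_orange_center below 0.018 m and linear speed of pack_orange below 0.02 m/s and contact force between the fingers and pack_orange below 0.2 N and (y of pack_orange_center in the frame of bin below -0.13 m or y of pack_orange_center in the frame of bin above 0.13 m or x of pack_orange_center in the frame of bin below -0.13 m or x of pack_orange_center in the frame of bin above 0.13 m)), for 0.2 s.
At the end, for the whole second after the job is handed in: Orange pack flat in the charger and parallel to it (0.08 rad each), contact-end face at most 6 mm from the hood's end wall, its centre within 9 mm of the home point, at rest, released; blue and green packs upright (0.15 rad) in the bin, within 40 mm of where they stood (x of pack_orange_contacts in the frame of charger above 0.074 m and distance between pack_orange_contacts and charger_home below 0.009 m and angle between the x axis of pack_orange and the x axis of charger, either way round below 0.08 rad and angle between pack_orange's own z axis and vertical between 1.49 and 1.65 rad and linear speed of pack_orange below 0.01 m/s and contact force between the fingers and pack_orange below 0.2 N and angle between each of pack_blue, pack_green's own z axis and vertical below 0.15 rad and distance of each of pack_blue, pack_green from where it was at the start of the episode below 0.04 m); the robot touches nothing.
It fails at once if the blue or the green pack is tipped over or lifted out of the bin (angle between any of pack_blue, pack_green's own z axis and vertical above 0.6 rad or height (world z) of any of pack_blue, pack_green above 0.05 m).
It also fails if it takes over 64 s, if anything falls off the work surface, if the arm or the gripper's body presses on something with over 40 N, if the wrist force passes 120 N, or if a joint passes its speed limit or range.

## Working session

There is one attempt and no reset: what is moved stays moved. The work goes in short steps, Python scripts to look and compute and a tool call to move; the robot and the scene stay as the last step left them, time stands still between calls to the robot, and variables do not carry over. Pictures are saved under pics/ and viewed, and the job is handed in when it is done.

Besides the shell and the picture viewer there is one more tool, called after "Emit:" in YAML: its name, and indented under it one key for each argument. servo_tool: Moves the arm, as the interface text tells. Its arguments: {"type":"object","properties":{"commands":{"type":"array","items":{"type":"number"}},"jaw":{"type":"number"},"newtons":{"type":"number"}},"required":["commands"]}

```bash
ls; mkdir -p pics; cat > h.py <<'E'
import numpy as np, cv2
from cell import monitor, read_camera, camera_info, env, look_for
def save(name,cam):
    p,d=read_camera(cam); cv2.imwrite(f'pics/{name}.png',cv2.resize(p[:,:,::-1],None,fx=1.5,fy=1.5)); np.savez(f'pics/{name}.npz',p=p,d=d); return p,d
def pts(cam,d):
    c=camera_info(cam);K=np.array(c['camera_matrix']);
    v,u=np.mgrid[0:384,0:512].astype(float)
    uv=np.stack([u.ravel(),v.ravel()],1)[:,None]
    n=cv2.undistortPoints(uv,K,np.array([c['k1'],0,0,0.]))[:,0]
    z=d.ravel()[:,None]
    X=np.hstack([n*z,z]); R=np.array(c['R']);t=np.array(c['t'])
    W=(X-t)@R
    return W.reshape(384,512,3)
E
python3 - <<'E'
from h import *
for c in ('top','side'):
    p,d=save(c+'0',c)
    i=camera_info(c);print(c,-np.array(i['R']).T@np.array(i['t']),i['k1'],(d>0).mean())
    for l in ('pack_orange','charger','bin','pack_blue','pack_green'):
        print(l,[(np.round(r['box']),round(r['conf'],2)) for r in look_for(c,l)][:3])
o=monitor.get_obs();print(o)
E
```

```text
pics
top [0.29712591 0.04403228 1.49113972] -0.15781374091071848 0.9962412516276041
pack_orange [(array([163., 179.,  12.,  42.]), 0.78)]
charger [(array([320., 185.,  28.,  66.]), 0.71), (array([166., 182.,  11.,  41.]), 0.31)]
bin [(array([126., 160.,  88.,  87.]), 0.67)]
pack_blue [(array([143., 174.,  14.,  47.]), 0.78)]
pack_green [(array([183., 184.,  14.,  42.]), 0.84)]
side [0.30339897 0.73488929 0.66654601] -0.0871242998192189 0.996063232421875
pack_orange [(array([191., 252.,  60.,  38.]), 0.58)]
charger [(array([274., 137.,  68.,  33.]), 0.86)]
bin [(array([138., 214., 161., 141.]), 0.7), (array([170., 274.,  63.,  52.]), 0.68)]
pack_blue [(array([170., 276.,  64.,  46.]), 0.81)]
pack_green [(array([208., 233.,  58.,  38.]), 0.78), (array([275., 136.,  64.,  34.]), 0.64)]
{'time_s': 0.6, 'qpos': array([-75.45483848,  18.39083923,  -4.01752391,  83.10703703,
         1.29439222,  78.54182061,  -3.26029959]), 'joint_velocities': array([-0.01308245, -0.07724681,  0.02519956,  0.00196508, -0.0201293 ,
       -0.0839212 , -0.05304994]), 'effort': array([ 1.36026774e-04, -4.90791106e+01, -4.02876008e-01, -3.12617576e+01,
       -6.37290347e-02,  3.35549132e-02,  2.30177000e-05]), 'tool_pos': array([0.15437019, 0.63142255, 0.22260353]), 'tool_rot': array([1.79994591e+02, 1.72689062e-03, 1.66264554e+02]), 'force': array([-0.36954244, -0.6478151 ,  0.25955192]), 'wrist_torque': array([-0.03066939, -0.02700451, -0.04302806]), 'grip_width': 0.08724355155059559}
```

View pictures.

View pics/top0.png

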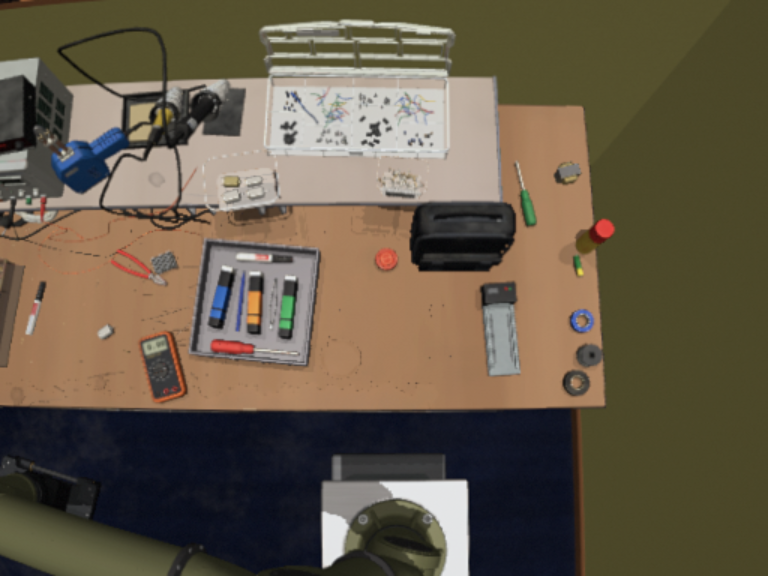

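View pics/side0.png

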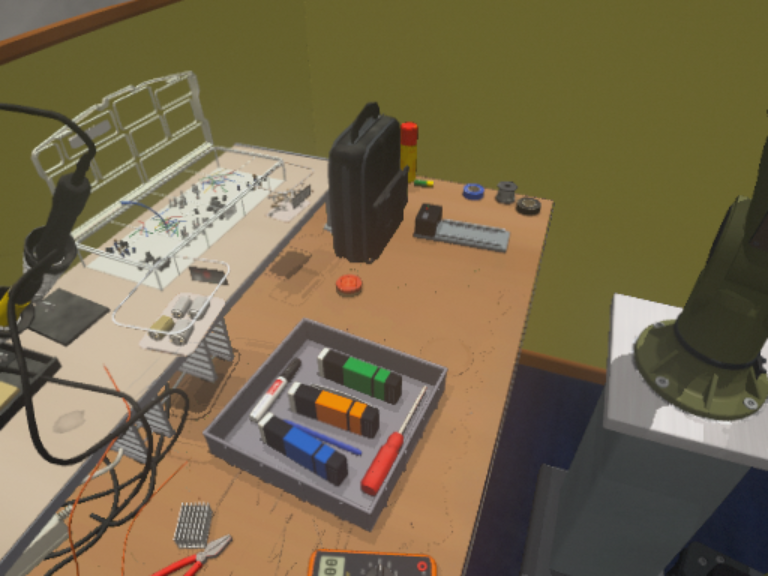

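```bash
cat > m.py <<'E'
from h import *
def rect(W,m):
    P=W[m][:,:2]; r=cv2.minAreaRect((P*1000).astype(np.float32)); return r
f=np.load('pics/top0.npz');W=pts('top',f['d']);p=f['p']
print('desk z',np.median(W[260:300,220:300,2]))
for n,b in dict(orange=(163,179,12,42),blue=(143,174,14,47),green=(183,184,14,42),charger=(320,185,28,66)).items():
    x,y,w,h=b
    s=np.zeros((384,512),bool); s[y-3:y+h+4,x-3:x+w+4]=1
    for lo,hi in ((.035,.075),(.005,.07)):
        m=s&(W[...,2]>lo)&(W[...,2]<hi)
        q=W[m]
        mu=q.mean(0); ev=np.linalg.svd(q[:,:2]-mu[:2],full_matrices=False)[2][0]
        print(n,lo,m.sum(),mu.round(4),'med z',np.median(q[:,2]).round(4),rect(W,m),np.degrees(np.arctan2(ev[1],ev[0])))
E
python3 m.py
```

```text
desk z -0.736295492808227
orange 0.035 318 [0.5452 0.3081 0.0508] med z 0.0512 ((546.1000366210938, 308.857666015625), (24.62708282470703, 140.12559509277344), 88.94891357421875) 179.0409343827276
orange 0.005 695 [0.5504 0.3123 0.0292] med z 0.0228 ((554.657470703125, 316.6667785644531), (167.5714874267578, 64.06160736083984), 0.9813433885574341) -177.50625751316625
blue 0.035 352 [0.5559 0.3828 0.0502] med z 0.0509 ((557.483642578125, 384.4853210449219), (28.470382690429688, 139.4190216064453), 77.91222381591797) 168.73939011577676
blue 0.005 872 [0.559  0.3782 0.0267] med z 0.015 ((563.681640625, 381.9520263671875), (187.20054626464844, 73.9444808959961), 1.4559063911437988) -179.1478724499486
green 0.035 340 [0.5334 0.2342 0.0508] med z 0.0509 ((534.3782348632812, 235.2293701171875), (26.77030372619629, 139.00108337402344), 84.55188751220703) 174.42253530592308
green 0.005 760 [0.534  0.2397 0.0282] med z 0.017 ((536.8366088867188, 243.71176147460938), (166.91697692871094, 69.34756469726562), 1.0058175325393677) -179.42011083133772
charger 0.035 297 [ 0.5611 -0.235   0.0487] med z 0.0489 ((561.919189453125, -235.6494903564453), (46.558040618896484, 70.33728790283203), 3.3507187366485596) -88.44728109609069
charger 0.005 1353 [ 0.4862 -0.2392  0.0205] med z 0.0136 ((491.53619384765625, -244.3294677734375), (117.84741973876953, 243.4202880859375), 87.49945831298828) -176.35473054699204
```

```bash
cat > m2.py <<'E'
from h import *
f=np.load('pics/top0.npz');g=np.load('pics/side0.npz')
for cam,f in (('top',f),('side',g)):
    W=pts(cam,f['d']);p=f['p'].astype(int)
    X,Y,Z=W[...,0],W[...,1],W[...,2]
    m=(X>.40)&(X<.66)&(Y>.05)&(Y<.12)
    print(cam,'desk',np.median(Z[m]).round(4),m.sum())
    # packs top
    for n,c in dict(orange=(.546,.309),blue=(.557,.384),green=(.534,.235)).items():
        m=(abs(X-c[0])<.09)&(abs(Y-c[1])<.035)&(Z>.044)&(Z<.06)
        r=cv2.minAreaRect((W[m][:,:2]*1000).astype(np.float32)); print(n,m.sum(),np.round(r[0],1),np.round(r[1],1),round(r[2],1),np.median(Z[m]).round(4))
    # charger
    R=(X>.35)&(X<.62)&(Y>-.30)&(Y<-.17)
    for lo,hi,n in ((.042,.056,'hoodtop'),(.006,.026,'bed'),(.006,.06,'all')):
        m=R&(Z>lo)&(Z<hi); r=cv2.minAreaRect((W[m][:,:2]*1000).astype(np.float32)); print(n,m.sum(),np.round(r[0],1),np.round(r[1],1),round(r[2],1),np.median(Z[m]).round(4))
    m=(X>.60)&(X<.8)&(Y>-.27)&(Y<.0); print('case maxz',Z[m].max() if m.any() else None, X[m&(Z>.06)].min() if (m&(Z>.06)).any() else None)
    # bin walls
    m=(X>.35)&(X<.72)&(Y>.12)&(Y<.5)&(Z>.045)&(Z<.06); r=cv2.minAreaRect((W[m][:,:2]*1000).astype(np.float32)); print('bin',np.round(r[0],1),np.round(r[1],1),round(r[2],1))
    m=(Z>.1)&(X>.35)&(X<.72)&(Y>-.35)&(Y<.5); print('tall',m.sum(), W[m].min(0) if m.any() else '',W[m].max(0) if m.any() else '')
E
python3 m2.py
```

```text
top desk 0.0001 1574
orange 296 [545.2 309.3] [ 24.5 138.3] 88.6 0.0514
blue 322 [557.7 384.7] [ 28.2 139. ] 78.2 0.0514
green 320 [534.4 235.2] [ 26.8 139. ] 84.6 0.051
hoodtop 288 [ 577.6 -221.1] [79.6 97.5] 3.4 0.0491
bed 1025 [ 483.3 -235. ] [126.3 266.4] 90.0 0.0124
all 1336 [ 483.1 -234.7] [266.2 128.1] 0.2 0.014
case maxz 0.3143490364102799 0.600210334259713
bin [531.4 332.2] [305.7 301.1] 84.2
tall 2903 [ 0.5992071  -0.2365561   0.10013865] [0.71981704 0.49870351 0.31434904]
side desk 0.0015 1718
orange 685 [542.2 310.3] [ 27.  137.9] 88.8 0.0515
blue 783 [554.7 385.6] [ 26.9 136.9] 78.0 0.052
green 591 [531.8 235.2] [ 28.3 138.1] 84.3 0.052
hoodtop 213 [ 576.3 -222.1] [ 80.6 100.1] 3.0 0.0508
bed 784 [ 481.6 -239.6] [204.1  73.9] 3.6 0.0145
all 1077 [ 500.9 -236.9] [244.3  93.9] 9.8 0.0157
case maxz 0.3120023623795329 0.6000047346692916
bin [559.1 307.6] [265.4 296.7] 84.5
tall 3771 [ 0.59788884 -0.23597163  0.10013603] [0.71993676 0.49989967 0.31200236]
```

```bash
cat > plan.py <<'E'
import sys,numpy as np
from scipy.spatial.transform import Rotation as Ro
from cell import monitor
def plan(x,y,z,yaw,n,roll=180,pitch=0):
    o=monitor.get_obs(); p=np.array(o['tool_pos']); R0=Ro.from_euler('xyz',o['tool_rot'],degrees=True)
    R1=Ro.from_euler('xyz',[roll,pitch,yaw],degrees=True)
    rv=(R0.inv()*R1).as_rotvec(degrees=True)
    d=np.array([x,y,z])-p
    print('t',o['time_s'],'pos',p.round(4),'rot',np.round(o['tool_rot'],2),'dworld mm',(d*1000).round(1),'q',np.round(o['qpos'],1),'w',round(o['grip_width'],4))
    R=R0
    for i in range(n):
        print(np.round(R.inv().apply(d*1000/n),1).tolist(),np.round(rv/n,2).tolist())
        R=R*Ro.from_rotvec(rv/n,degrees=True)
if __name__=='__main__':
    a=[float(s) for s in sys.argv[1:]]; plan(*a[:4],int(a[4]),*a[5:])
E
python3 plan.py .544 .3095 .2 178.7 14
```

```text
t 0.6 pos [0.1544 0.6314 0.2226] rot [179.99   0.   166.26] dworld mm [ 389.6 -321.9  -22.6] q [-75.5  18.4  -4.   83.1   1.3  78.5  -3.3] w 0.0872
[-32.5, -15.7, 1.6] [0.0, 0.0, -0.89]
[-32.2, -16.2, 1.6] [0.0, 0.0, -0.89]
[-32.0, -16.7, 1.6] [0.0, 0.0, -0.89]
[-31.7, -17.2, 1.6] [0.0, 0.0, -0.89]
[-31.5, -17.7, 1.6] [0.0, 0.0, -0.89]
[-31.2, -18.2, 1.6] [0.0, 0.0, -0.89]
[-30.9, -18.7, 1.6] [0.0, 0.0, -0.89]
[-30.6, -19.2, 1.6] [0.0, 0.0, -0.89]
[-30.3, -19.6, 1.6] [0.0, 0.0, -0.89]
[-30.0, -20.1, 1.6] [0.0, 0.0, -0.89]
[-29.7, -20.6, 1.6] [0.0, 0.0, -0.89]
[-29.4, -21.0, 1.6] [0.0, 0.0, -0.89]
[-29.0, -21.5, 1.6] [0.0, 0.0, -0.89]
[-28.7, -21.9, 1.6] [0.0, 0.0, -0.89]
```

Emit:
servo_tool:
  commands: [-32.5,-15.7,0,0,0,-0.9,-32.2,-16.2,0,0,0,-0.9,-32,-16.7,0,0,0,-0.9,-31.7,-17.2,0,0,0,-0.9,-31.5,-17.7,0,0,0,-0.9,-31.2,-18.2,0,0,0,-0.9,-30.9,-18.7,0,0,0,-0.9,-30.6,-19.2,0,0,0,-0.9,-30.3,-19.6,0,0,0,-0.9,-30,-20,0,0,0,-0.9]
  jaw: 52
  newtons: 25

```text
time_s: 1.6
tool_pos: [0.434, 0.4009, 0.2229]
tool_rot: [180.0, 0.0, 175.3]
force: [-0.8, 0.7, -0.5]
grip_width: 0.0522
```

```bash
python3 plan.py .544 .3095 .16 178.7 5
```

```text
t 1.6 pos [0.434  0.4009 0.2229] rot [1.7997e+02 2.0000e-02 1.7530e+02] dworld mm [110.  -91.4 -62.9] q [-51.6  11.    7.2  92.3  -1.4  76.7  41.1] w 0.0522
[-23.4, -16.4, 12.6] [0.01, 0.0, -0.68]
[-23.2, -16.7, 12.6] [0.01, 0.0, -0.68]
[-23.0, -17.0, 12.6] [0.01, 0.0, -0.68]
[-22.8, -17.2, 12.6] [0.01, 0.0, -0.68]
[-22.6, -17.5, 12.6] [0.01, 0.0, -0.68]
```

Emit:
servo_tool:
  commands: [-23.4,-16.4,12,0,0,-0.7,-23.2,-16.7,12,0,0,-0.7,-23,-17,12,0,0,-0.7,-22.8,-17.2,12,0,0,-0.7,-22.6,-17.5,12,0,0,-0.6,0,0,0,0,0,0]

```text
time_s: 2.2
tool_pos: [0.5456, 0.3049, 0.1606]
tool_rot: [-179.7, -0.0, 178.3]
force: [0.4, -0.4, -0.1]
grip_width: 0.0524
```

```bash
python3 plan.py .544 .3095 .018 178.7 6; python3 - <<'E'
from h import *
save('side1','side');save('top1','top')
E
```

```text
t 2.2 pos [0.5456 0.3049 0.1606] rot [-1.7975e+02 -1.0000e-02  1.7826e+02] dworld mm [  -1.6    4.6 -142.6] q [-41.5  17.5  11.9  91.9  -3.5  71.1  59.3] w 0.0524
[0.3, 0.9, 23.8] [-0.04, -0.0, -0.07]
[0.3, 0.8, 23.8] [-0.04, -0.0, -0.07]
[0.3, 0.8, 23.8] [-0.04, -0.0, -0.07]
[0.3, 0.8, 23.8] [-0.04, -0.0, -0.07]
[0.3, 0.8, 23.8] [-0.04, -0.0, -0.07]
[0.3, 0.8, 23.8] [-0.04, -0.0, -0.07]
```

View pics/side1.png

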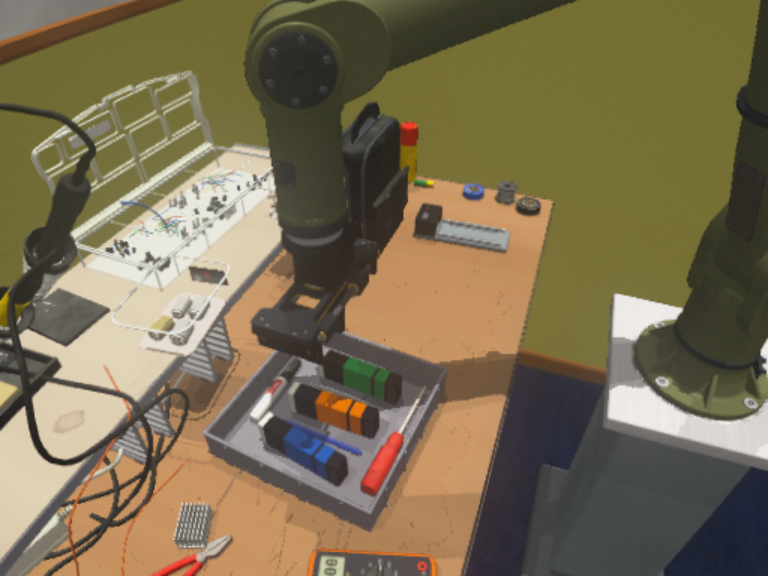

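Emit:
servo_tool:
  commands: [0.5,1.5,22,0,0,0,0.5,1.5,22,0,0,-0.4,0.5,1.5,22,0,0,0,0,0,22,0,0,0,0,0,0,0,0,0,0,0,0,0,0,0]

```text
time_s: 2.9
tool_pos: [0.5409, 0.3163, 0.0753]
tool_rot: [180.0, 0.0, 179.2]
force: [0.4, 0.8, 0.6]
grip_width: 0.0519
```

```bash
python3 plan.py .544 .3095 .018 178.7 4; python3 - <<'E'
from h import *
save('side2','side')
save('top2','top')
a=cv2.imread('pics/side2.png')[300:520,200:480]; b=cv2.imread('pics/top2.png')[220:390,180:350]
c=np.zeros((600,800,3),np.uint8); a=cv2.resize(a,(400,314));b=cv2.resize(b,(400,400)); c[:314,:400]=a;c[:400,400:]=b; cv2.imwrite('pics/c2.png',c)
E
```

```text
t 2.9 pos [0.5409 0.3163 0.0753] rot [179.96   0.   179.15] dworld mm [  3.1  -6.8 -57.3] q [-41.6  21.8  10.9  96.6  -4.6  62.   59.9] w 0.0519
[-0.8, -1.7, 14.3] [0.01, 0.0, 0.11]
[-0.8, -1.7, 14.3] [0.01, 0.0, 0.11]
[-0.8, -1.7, 14.3] [0.01, 0.0, 0.11]
[-0.8, -1.7, 14.3] [0.01, 0.0, 0.11]
```

View pics/c2.png

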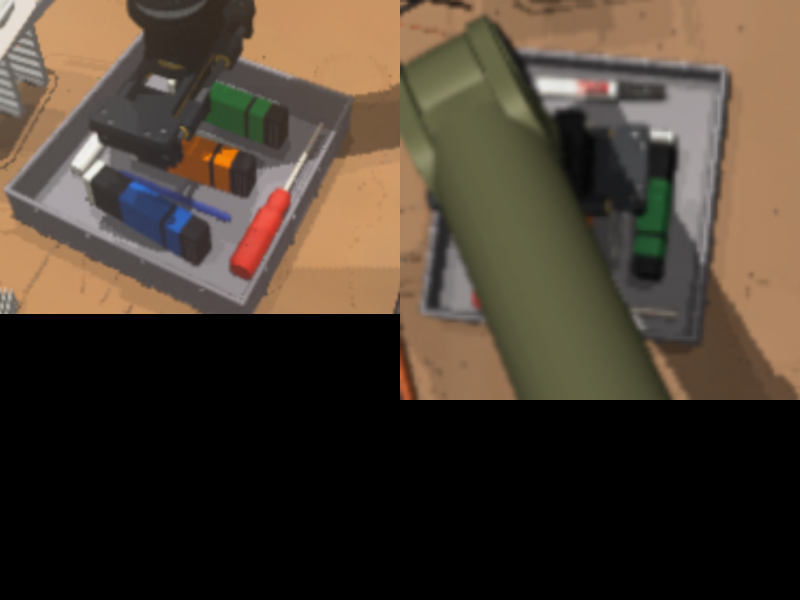

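Emit:
servo_tool:
  commands: [-1.6,-3.4,0,0,0,0.3,-1.6,-3.4,8,0,0,0.2,0,0,16,0,0,0,0,0,16,0,0,0,0,0,16,0,0,0,0,0,0,0,0,0,0,0,0,0,0,0]

```text
time_s: 3.7
tool_pos: [0.5438, 0.3079, 0.0174]
tool_rot: [-179.9, -0.1, 178.6]
force: [-0.2, -0.4, 0.7]
grip_width: 0.0518
```

```bash
python3 plan.py .544 .3095 .018 178.7 1; python3 - <<'E'
from h import *
save('side3','side')
a=cv2.imread('pics/side3.png')[300:520,200:480];cv2.imwrite('pics/c3.png',cv2.resize(a,None,fx=2,fy=2))
E
```

```text
t 3.7 pos [0.5438 0.3079 0.0174] rot [-1.7994e+02 -1.0000e-01  1.7857e+02] dworld mm [0.2 1.6 0.6] q [-40.7  25.4  10.8  99.1  -5.5  56.1  60.7] w 0.0518
[-0.1, 1.6, -0.6] [-0.06, -0.1, -0.13]
```

View pics/c3.png

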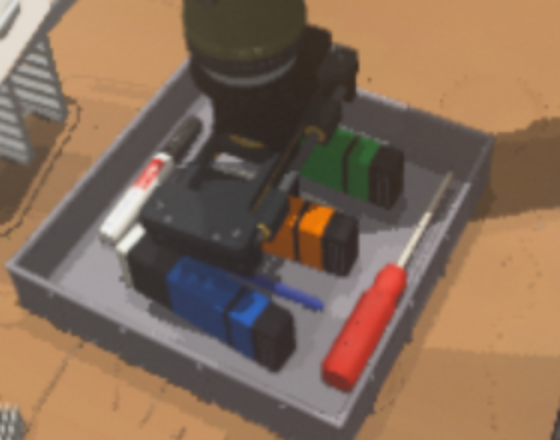

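Emit:
servo_tool:
  commands: [0,0,0,0,0,0,0,0,0,0,0,0,0,0,0,0,0,0,0,0,0,0,0,0,0,0,0,0,0,0]
  jaw: 15
  newtons: 25

```text
time_s: 4.25
tool_pos: [0.5446, 0.3084, 0.0188]
tool_rot: [180.0, 0.0, 178.6]
force: [-0.2, 1.2, -0.1]
grip_width: 0.025
```

Emit:
servo_tool:
  commands: [0,0,-8,0,0,0,0,0,-15,0,0,0,0,0,-20,0,0,0,0,0,-20,0,0,0,0,0,-20,0,0,0,0,0,-20,0,0,0,0,0,-20,0,0,0,0,0,0,0,0,0,0,0,0,0,0,0]

```text
time_s: 5.15
tool_pos: [0.5447, 0.3082, 0.1422]
tool_rot: [180.0, 0.1, 178.6]
force: [-0.7, 0.5, -3.2]
grip_width: 0.0249
```

```bash
python3 plan.py .52 .04 .14 178.7 10; python3 - <<'E'
from h import *
save('side4','side')
save('top4','top')
E
```

```text
t 5.15 pos [0.5447 0.3082 0.1422] rot [1.7996e+02 5.0000e-02 1.7856e+02] dworld mm [ -24.7 -268.2   -2.2] q [-41.5  18.2  11.6  93.2  -3.9  69.   59.6] w 0.0249
[1.8, -26.9, 0.2] [0.0, 0.01, -0.01]
[1.8, -26.9, 0.2] [0.0, 0.01, -0.01]
[1.8, -26.9, 0.2] [0.0, 0.01, -0.01]
[1.8, -26.9, 0.2] [0.0, 0.01, -0.01]
[1.8, -26.9, 0.2] [0.0, 0.01, -0.01]
[1.8, -26.9, 0.2] [0.0, 0.01, -0.01]
[1.8, -26.9, 0.2] [0.0, 0.01, -0.01]
[1.8, -26.9, 0.2] [0.0, 0.01, -0.01]
[1.8, -26.9, 0.2] [0.0, 0.01, -0.01]
[1.8, -26.9, 0.2] [0.0, 0.01, -0.01]
```

View pics/side4.png

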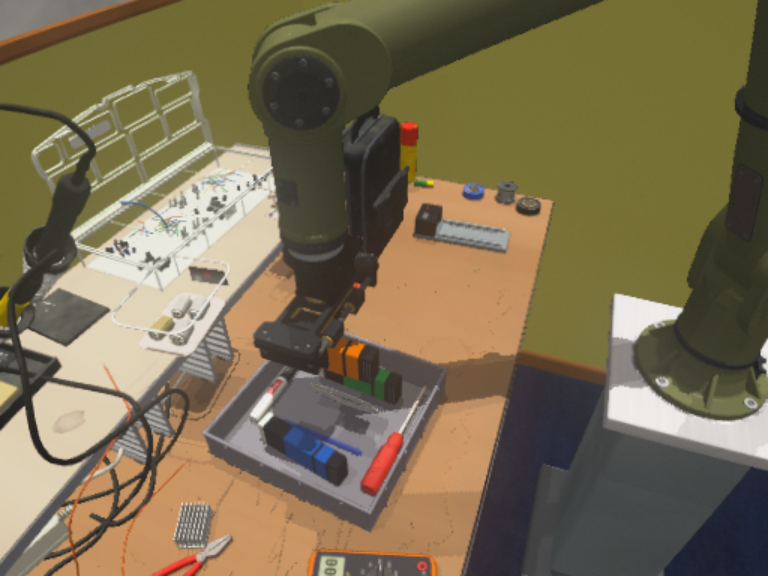

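Emit:
servo_tool:
  commands: [3,-12,0,0,0,0,4,-26,0,0,0,0,5,-30,0,0,0,0,5,-32,0,0,0,0,5,-32,0,0,0,0,5,-32,0,0,0,0,5,-32,0,0,0,0,5,-30,0,0,0,0,4,-24,0,0,0,0,2,-10,0,0,0,0]

```text
time_s: 6.25
tool_pos: [0.4936, 0.0456, 0.1409]
tool_rot: [-179.9, -0.1, 178.3]
force: [-0.6, -0.9, -2.7]
grip_width: 0.025
```

Emit:
servo_tool:
  commands: [0,0,10,0,0,0,0,0,20,0,0,0,0,0,20,0,0,0,0,0,20,0,0,0,0,0,20,0,0,0,0,0,10,0,0,0,0,0,0,0,0,0,0,0,0,0,0,0]

```text
time_s: 7.05
tool_pos: [0.4953, 0.05, 0.0417]
tool_rot: [180.0, 0.0, 178.6]
force: [-0.7, -0.4, -0.9]
grip_width: 0.0248
```

```bash
python3 plan.py .50 .05 .015 178.7 1; python3 - <<'E'
from h import *
save('side5','side')
save('top5','top')
E
```

```text
t 7.05 pos [0.4953 0.05   0.0417] rot [1.7999e+02 1.0000e-02 1.7861e+02] dworld mm [  4.7  -0.  -26.7] q [-27.5  10.   20.2 116.5  -4.3  54.2  83.5] w 0.0248
[-4.7, 0.1, 26.7] [0.01, 0.01, -0.09]
```

View pics/side5.png

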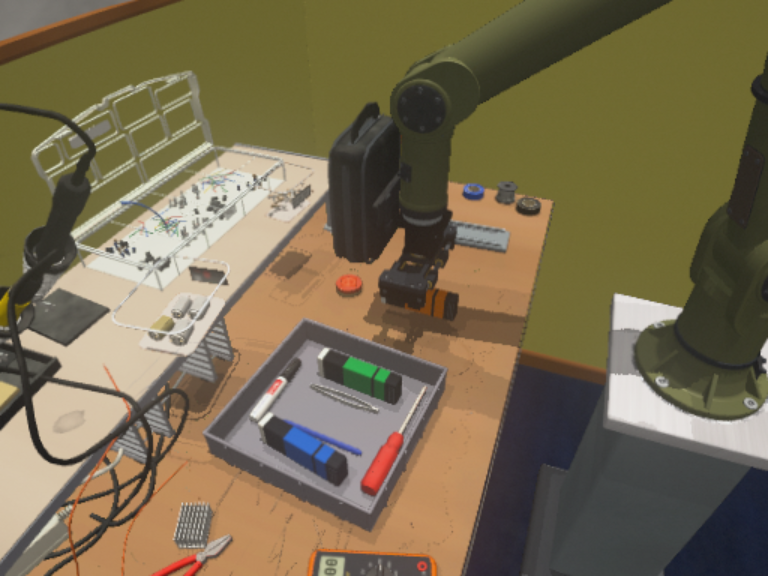

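Emit:
servo_tool:
  commands: [0,0,8,0,0,0,0,0,8,0,0,0,0,0,6,0,0,0,0,0,3,0,0,0,0,0,2,0,0,0,0,0,0,0,0,0,0,0,0,0,0,0]

```text
time_s: 7.85
tool_pos: [0.4952, 0.0494, 0.0147]
tool_rot: [180.0, 0.0, 178.6]
force: [0.1, 0.1, -2.6]
grip_width: 0.0248
```

Emit:
servo_tool:
  commands: [0,0,1,0,0,0,0,0,0.5,0,0,0,0,0,0,0,0,0]

```text
time_s: 8.15
tool_pos: [0.4954, 0.0495, 0.0137]
tool_rot: [180.0, 0.0, 178.6]
force: [-2.0, -0.8, 4.5]
grip_width: 0.025
```

Emit:
servo_tool:
  commands: [0,0,0,0,0,0,0,0,0,0,0,0,0,0,0,0,0,0,0,0,0,0,0,0]
  jaw: 45

```text
time_s: 8.55
tool_pos: [0.495, 0.0494, 0.013]
tool_rot: [180.0, 0.0, 178.6]
force: [-0.1, -0.1, -1.0]
grip_width: 0.0434
```

Emit:
servo_tool:
  commands: [0,0,-5,0,0,0,0,0,-10,0,0,0,0,0,-20,0,0,0,0,0,-20,0,0,0,0,0,-20,0,0,0,0,0,0,0,0,0]

```text
time_s: 9.15
tool_pos: [0.4976, 0.0497, 0.0916]
tool_rot: [179.9, 0.4, 178.6]
force: [1.3, -0.2, 0.2]
grip_width: 0.0451
```

```bash
python3 - <<'E'
from h import *
for c in ('side','top'):
    p,d=save(c+'6',c); print([(np.round(r['box']),round(r['conf'],2)) for r in look_for(c,'pack_orange')][:3])
    W=pts(c,d);X,Y,Z=W[...,0],W[...,1],W[...,2]
    m=(abs(X-.495)<.1)&(abs(Y-.05)<.05)&(Z>.036)&(Z<.056)
    r=cv2.minAreaRect((W[m][:,:2]*1000).astype(np.float32)); print(c,m.sum(),r,np.median(Z[m]))
print(monitor.get_obs()['tool_pos'])
E
```

```text
[(array([256., 189.,  48.,  31.]), 0.67)]
side 459 ((493.1685791015625, 51.154762268066406), (28.0074462890625, 137.7760009765625), 88.91641235351562) 0.04689211811300898
[]
top 0 ((0.0, 0.0), (0.0, 0.0), 0.0) nan
[0.49435883 0.04927611 0.08741112]
  return _methods._mean(a, axis=axis, dtype=dtype,
  ret = ret.dtype.type(ret / rcount)
```

View pics/side6.png

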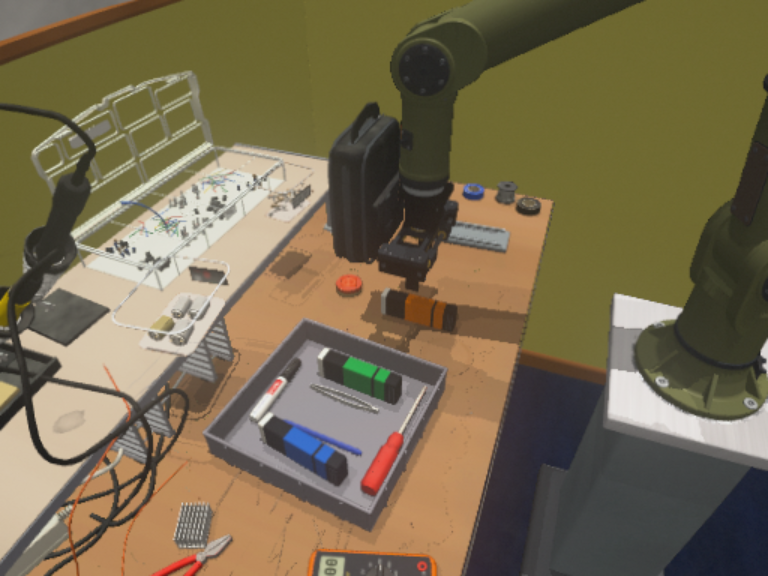

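Emit:
servo_tool:
  commands: [0,0,0,0,0,0,0,15,0,0,0,0,0,20,0,0,0,0,0,12,0,0,0,0,0,0,0,0,0,0,0,0,0,0,0,0]
  jaw: 0

```text
time_s: 9.95
tool_pos: [0.496, 0.0963, 0.0878]
tool_rot: [-180.0, -0.0, 178.6]
force: [0.3, -1.1, -0.5]
grip_width: 0.0056
```

```bash
python3 plan.py .494 .097 .036 178.7 4
```

```text
t 9.95 pos [0.496  0.0963 0.0878] rot [-1.7996e+02 -3.0000e-02  1.7861e+02] dworld mm [ -2.    0.7 -51.8] q [-31.1   7.3  18.3 113.2  -2.6  59.9  76.9] w 0.0056
[0.5, 0.2, 12.9] [-0.01, -0.01, -0.02]
[0.5, 0.2, 12.9] [-0.01, -0.01, -0.02]
[0.5, 0.2, 12.9] [-0.01, -0.01, -0.02]
[0.5, 0.2, 12.9] [-0.01, -0.01, -0.02]
```

Emit:
servo_tool:
  commands: [0.5,0,13,0,0,0,0.5,0,13,0,0,0,0.5,0,13,0,0,0,0,0,12,0,0,0,0,0,0,0,0,0,0,-4,0,0,0,0,0,-5,0,0,0,0,0,-5,0,0,0,0]

```text
time_s: 10.75
tool_pos: [0.4949, 0.0819, 0.0377]
tool_rot: [180.0, 0.1, 178.5]
force: [-0.7, -0.5, 0.4]
grip_width: 0.0005
```

Emit:
servo_tool:
  commands: [0,-5,0,0,0,0,0,-5,0,0,0,0,0,-4,0,0,0,0,0,-4,0,0,0,0]

```text
time_s: 11.15
tool_pos: [0.4941, 0.0644, 0.0373]
tool_rot: [180.0, 0.0, 178.6]
force: [0.2, 0.5, 2.0]
grip_width: 0.0007
```

Emit:
servo_tool:
  commands: [0,-4,0,0,0,0,0,-4,0,0,0,0,0,-3,0,0,0,0,0,0,0,0,0,0,0,0,0,0,0,0]

```text
time_s: 11.65
tool_pos: [0.4935, 0.0533, 0.0369]
tool_rot: [-180.0, -0.0, 178.5]
force: [-0.0, 0.9, 0.1]
grip_width: 0.0004
```

```bash
python3 - <<'E'
from h import *
save('side7','side')
E
```

```text
(no output)
```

View pics/side7.png

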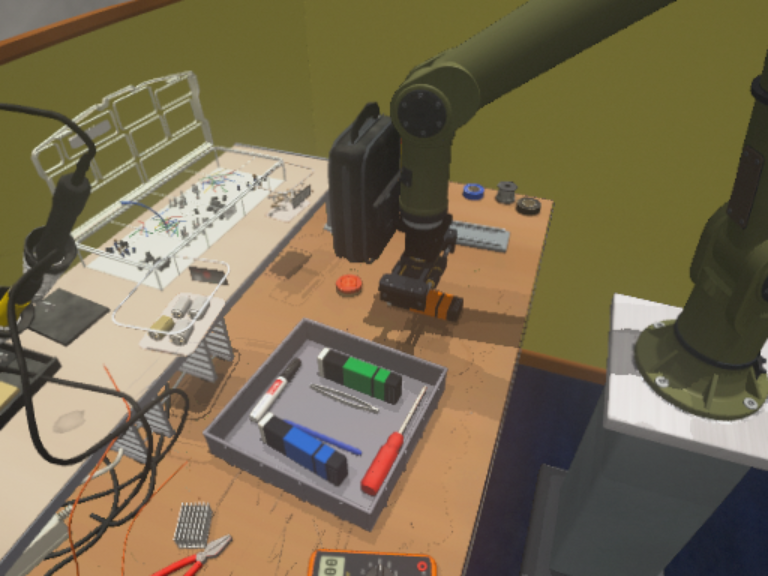

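Emit:
servo_tool:
  commands: [0,-4,0,0,0,0,0,-4,0,0,0,0,0,-4,0,0,0,0,0,0,0,0,0,0,0,0,0,0,0,0]

```text
time_s: 12.2
tool_pos: [0.4933, 0.0412, 0.0371]
tool_rot: [180.0, 0.0, 178.5]
force: [0.3, 0.8, -0.3]
grip_width: 0.0004
```

```bash
python3 - <<'E'
from h import *
p,d=save('side8','side')
a=cv2.imread('pics/side8.png')[200:400,320:580];cv2.imwrite('pics/c8.png',cv2.resize(a,None,fx=2.5,fy=2.5))
E
```

```text
(no output)
```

View pics/c8.png

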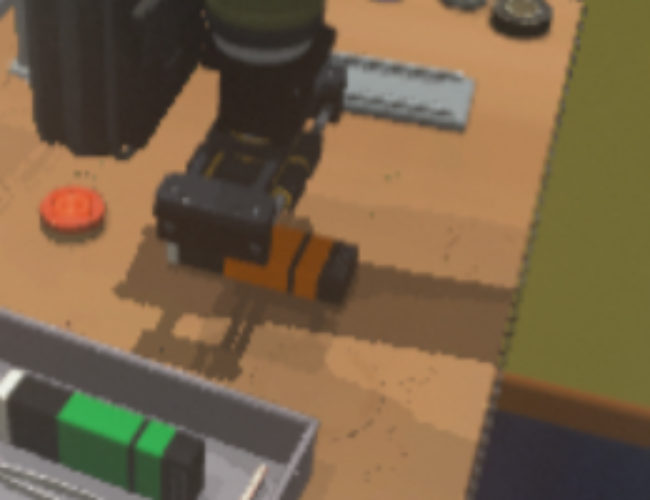

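Emit:
servo_tool:
  commands: [0,6,-6,0,0,0,0,10,-15,0,0,0,0,15,-25,0,0,0,0,25,-25,0,0,0,0,25,-25,0,0,0,0,0,0,0,0,0,0,0,0,0,0,0]
  jaw: 70

```text
time_s: 12.95
tool_pos: [0.4956, 0.1233, 0.1338]
tool_rot: [180.0, 0.1, 178.7]
force: [0.1, -0.1, -0.1]
grip_width: 0.0486
```

```bash
python3 - <<'E'
from h import *
for c in ('side','top'):
    p,d=save(c+'9',c)
    W=pts(c,d);X,Y,Z=W[...,0],W[...,1],W[...,2]
    for lo,hi in ((.015,.06),(.02,.035)):
        m=(abs(X-.495)<.1)&(abs(Y-.02)<.08)&(Z>lo)&(Z<hi)
        if m.sum()<5: continue
        r=cv2.minAreaRect((W[m][:,:2]*1000).astype(np.float32)); print(c,m.sum(),r,np.percentile(Z[m],[5,50,95]))
print(monitor.get_obs()['tool_pos'])
E
```

```text
side 547 ((491.65521240234375, 13.177443504333496), (49.11697769165039, 136.90626525878906), 88.87012481689453) [0.01687957 0.02622445 0.02845223]
side 478 ((491.70013427734375, 13.384350776672363), (48.989158630371094, 137.0207977294922), 89.23758697509766) [0.02180318 0.02644552 0.02850733]
top 505 ((494.22088623046875, 11.959360122680664), (43.43263626098633, 138.40859985351562), 89.35187530517578) [0.0197098  0.02533297 0.03093567]
top 467 ((494.231201171875, 11.993823051452637), (43.336273193359375, 138.42538452148438), 89.30359649658203) [0.02124975 0.02572889 0.03101561]
[0.49467203 0.12143897 0.13227829]
```

View pics/side9.png

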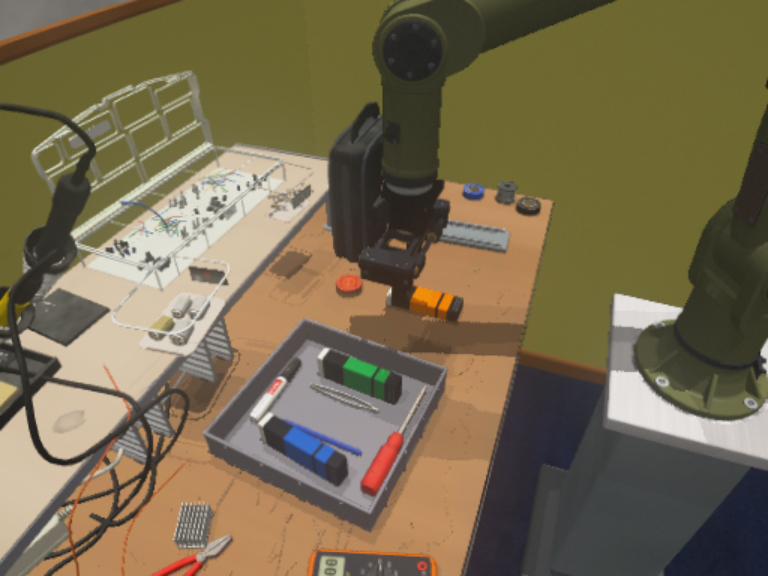

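```bash
python3 plan.py .4935 .0125 .07 178.8 5
```

```text
t 13.05 pos [0.4947 0.1214 0.1323] rot [-1.7995e+02 -8.0000e-02  1.7852e+02] dworld mm [  -1.2 -108.9  -62.3] q [-32.9   5.   17.  110.   -1.6  65.3  73.2] w 0.0566
[-0.3, -21.8, 12.5] [-0.01, -0.02, -0.06]
[-0.3, -21.8, 12.5] [-0.01, -0.02, -0.06]
[-0.3, -21.8, 12.5] [-0.01, -0.02, -0.06]
[-0.3, -21.8, 12.5] [-0.01, -0.02, -0.06]
[-0.2, -21.8, 12.5] [-0.01, -0.02, -0.06]
```

Emit:
servo_tool:
  commands: [0,-22,5,0,0,0,0,-22,10,0,0,0,0,-22,15,0,0,0,0,-22,15,0,0,0,0,-21,15,0,0,-0.3,0,0,0,0,0,0,0,0,0,0,0,0,0,0,0,0,0,0]

```text
time_s: 13.85
tool_pos: [0.4929, 0.0143, 0.0734]
tool_rot: [180.0, 0.0, 178.9]
force: [0.6, 0.3, 0.1]
grip_width: 0.0702
```

```bash
python3 plan.py .4935 .0125 .010 178.8 4
```

```text
t 13.85 pos [0.4929 0.0143 0.0734] rot [1.7997e+02 2.0000e-02 1.7890e+02] dworld mm [  0.6  -1.8 -63.4] q [-25.6   6.9  22.2 115.7  -3.1  57.9  87. ] w 0.0702
[-0.2, -0.4, 15.8] [0.01, 0.01, 0.02]
[-0.2, -0.4, 15.8] [0.01, 0.01, 0.02]
[-0.2, -0.4, 15.8] [0.01, 0.01, 0.02]
[-0.2, -0.4, 15.8] [0.01, 0.01, 0.02]
```

Emit:
servo_tool:
  commands: [0,-1,15,0,0,0,0,-1,16,0,0,0,0,0,16,0,0,0,0,0,12,0,0,0,0,0,4,0,0,0,0,0,0,0,0,0,0,0,0,0,0,0]

```text
time_s: 14.55
tool_pos: [0.4932, 0.0117, 0.0107]
tool_rot: [180.0, 0.1, 178.9]
force: [0.1, -0.5, 0.8]
grip_width: 0.0703
```

Emit:
servo_tool:
  commands: [0,0,0,0,0,0,0,0,0,0,0,0,0,0,0,0,0,0,0,0,0,0,0,0,0,0,0,0,0,0]
  jaw: 36
  newtons: 25

```text
time_s: 15.05
tool_pos: [0.4927, 0.0115, 0.0103]
tool_rot: [180.0, 0.0, 178.9]
force: [-0.5, 0.2, 2.1]
grip_width: 0.0455
```

Emit:
servo_tool:
  commands: [0,0,-10,0,0,0,0,0,-20,0,0,0,0,0,-25,0,0,0,0,0,-25,0,0,0,0,0,0,0,0,0,0,0,0,0,0,0]

```text
time_s: 15.65
tool_pos: [0.4925, 0.0115, 0.0902]
tool_rot: [180.0, 0.0, 178.9]
force: [0.9, 0.5, -2.3]
grip_width: 0.0461
```

```bash
python3 plan.py .455 -.237 .09 183.5 10;python3 - <<'E'
from h import *
p,d=save('side10','side')
E
```

```text
t 15.65 pos [0.4925 0.0115 0.0902] rot [1.7997e+02 4.0000e-02 1.7886e+02] dworld mm [-3.750e+01 -2.485e+02 -2.000e-01] q [-25.8   5.6  22.5 114.9  -2.5  60.   86.7] w 0.0461
[3.3, -24.9, 0.0] [0.0, 0.0, -0.46]
[3.5, -24.9, 0.0] [0.0, 0.0, -0.46]
[3.7, -24.9, 0.0] [0.0, 0.0, -0.46]
[3.9, -24.8, 0.0] [0.0, 0.0, -0.46]
[4.1, -24.8, 0.0] [0.0, 0.0, -0.46]
[4.3, -24.8, 0.0] [0.0, 0.0, -0.46]
[4.5, -24.7, 0.0] [0.0, 0.0, -0.46]
[4.7, -24.7, 0.0] [0.0, 0.0, -0.46]
[4.9, -24.7, 0.0] [0.0, 0.0, -0.46]
[5.1, -24.6, 0.0] [0.0, 0.0, -0.46]
```

View pics/side10.png

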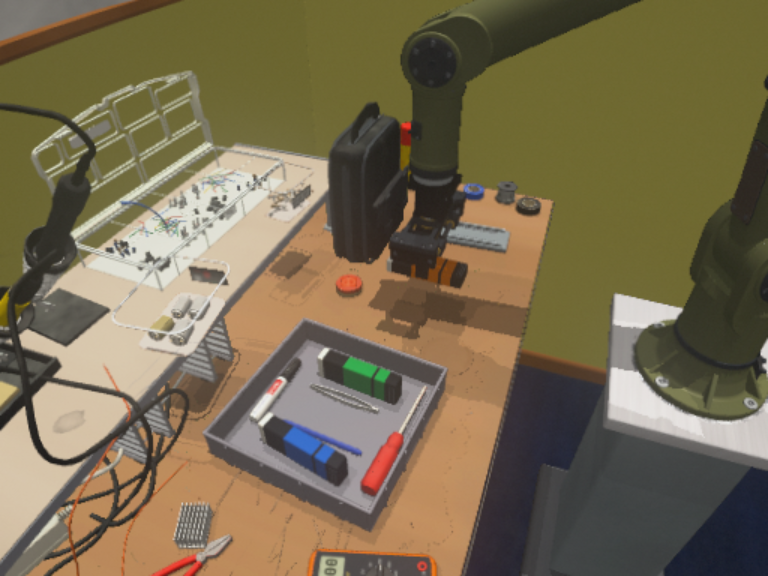

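```bash
cat > ch.py <<'E'
from h import *
from scipy.optimize import minimize
for cam in ('top','side'):
    f=np.load(f'pics/{cam}0.npz');W=pts(cam,f['d']);X,Y,Z=W[...,0],W[...,1],W[...,2]
    R=(X>.36)&(X<.605)&(Y>-.30)&(Y<-.17)
    R&=~((X>.59)&(Y>-.19))
    out=[]
    for lo,hi,n in ((.044,.053,'hood'),(.009,.0185,'bed')):
        m=R&(Z>lo)&(Z<hi)
        k=m.astype(np.uint8); nn,lab,st,_=cv2.connectedComponentsWithStats(k,connectivity=4)
        j=1+np.argmax(st[1:,4]); m=lab==j
        P=W[m][:,:2]*1000
        r=cv2.minAreaRect(P.astype(np.float32)); mu=P.mean(0); ev=np.linalg.svd(P-mu,full_matrices=False)[2][0]
        print(cam,n,m.sum(),np.round(r[0],1),np.round(r[1],1),round(r[2],2),'mean',mu.round(1),np.degrees(np.arctan2(*ev[::-1])).round(2))
        # robust extents in a yaw frame
        for yaw in (3.0,3.5,4.0):
            c,s=np.cos(np.radians(yaw)),np.sin(np.radians(yaw)); a=P@[c,s]; b=P@[-s,c]
            ea=np.percentile(a,[1,99]);eb=np.percentile(b,[1,99]); ca,cb=ea.mean(),eb.mean()
            print('  ',yaw,np.diff(ea).round(1),np.diff(eb).round(1),'ctr',np.round([ca*c-cb*s,ca*s+cb*c],1))
E
python3 ch.py
python3 - <<'E'
import cv2,numpy as np
a=np.load('pics/top0.npz')['p'][175:265,300:370,::-1]; b=np.load('pics/side0.npz')['p'][125:180,265:350,::-1]
c=np.zeros((600,800,3),np.uint8); a=cv2.resize(a,None,fx=5,fy=5,interpolation=3);b=cv2.resize(b,None,fx=5,fy=5,interpolation=3);c[:450,:350]=a;c[:275,360:785]=b;cv2.imwrite('pics/ch.png',c)
E
```

```text
top hood 234 [ 561.8 -235.7] [46.  70.3] 3.68 mean [ 561.7 -235.5] -86.51
   3.0 [45.] [68.9] ctr [ 561.6 -235.8]
   3.5 [45.2] [69.] ctr [ 561.6 -235.7]
   4.0 [45.2] [69.] ctr [ 561.6 -235.7]
top bed 700 [ 462.3 -240.8] [163.1  69.8] 3.02 mean [ 462.4 -241.8] -175.19
   3.0 [160.6] [66.6] ctr [ 462.2 -240.9]
   3.5 [160.6] [66.6] ctr [ 462.2 -240.9]
   4.0 [160.3] [66.4] ctr [ 462.2 -240.9]
side hood 176 [ 559.8 -235.4] [46.2 75.3] 3.01 mean [ 558.5 -231.6] 93.21
   3.0 [45.3] [73.5] ctr [ 559.5 -235.5]
   3.5 [45.2] [73.5] ctr [ 559.6 -235.4]
   4.0 [45.2] [73.5] ctr [ 559.7 -235.4]
side bed 601 [ 481.3 -237.9] [203.7  70.4] 3.72 mean [ 464.8 -237.2] -173.52
   3.0 [194.2] [68.8] ctr [ 478.1 -237.8]
   3.5 [194.6] [69.1] ctr [ 478.2 -237.8]
   4.0 [194.9] [68.8] ctr [ 478.3 -237.8]
```

View pics/ch.png

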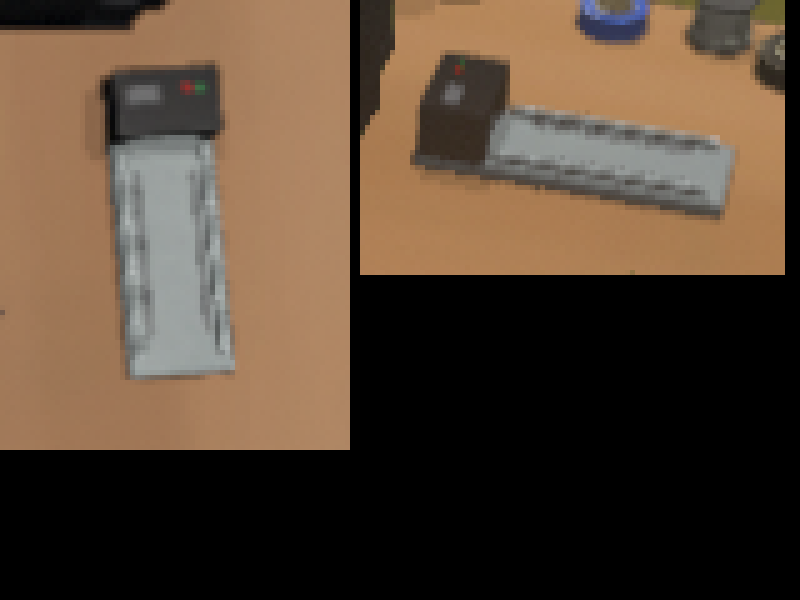

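Emit:
servo_tool:
  commands: [3,-15,0,0,0,-0.4,3,-25,0,0,0,-0.4,3,-30,0,0,0,-0.5,3.5,-30,0,0,0,-0.5,4,-30,0,0,0,-0.5,4,-30,0,0,0,-0.5,4,-30,0,0,0,-0.5,5,-30,0,0,0,-0.5,5,-24,0,0,0,-0.5,3,-10,0,0,0,0]

```text
time_s: 16.7
tool_pos: [0.457, -0.2457, 0.0886]
tool_rot: [-180.0, -0.2, -177.0]
force: [0.5, -0.2, -1.8]
grip_width: 0.0462
```

Emit:
servo_tool:
  commands: [0,0,0,0,0,0,0,0,0,0,0,0]

```text
time_s: 16.9
tool_pos: [0.4588, -0.2416, 0.0892]
tool_rot: [179.9, -0.1, -176.8]
force: [-0.1, -0.1, -1.4]
grip_width: 0.0458
```

```bash
python3 plan.py .4585 -.2421 .06 183.3 4;python3 - <<'E'
from h import *
p,d=save('side11','side')
p,d=save('top11','top')
E
```

```text
t 16.9 pos [ 0.4588 -0.2416  0.0892] rot [ 1.7992e+02 -7.0000e-02 -1.7680e+02] dworld mm [ -0.3  -0.5 -29.2] q [ -7.1   9.7  34.9 111.8  -6.4  60.5 123.8] w 0.0458
[0.1, -0.1, 7.3] [0.02, -0.02, -0.02]
[0.1, -0.1, 7.3] [0.02, -0.02, -0.02]
[0.1, -0.1, 7.3] [0.02, -0.02, -0.02]
[0.1, -0.1, 7.3] [0.02, -0.02, -0.02]
```

View pics/side11.png

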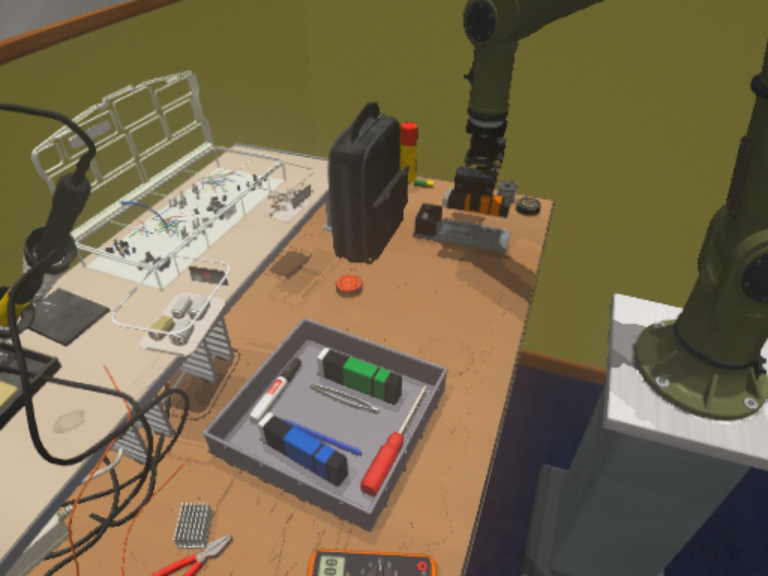

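View pics/top11.png

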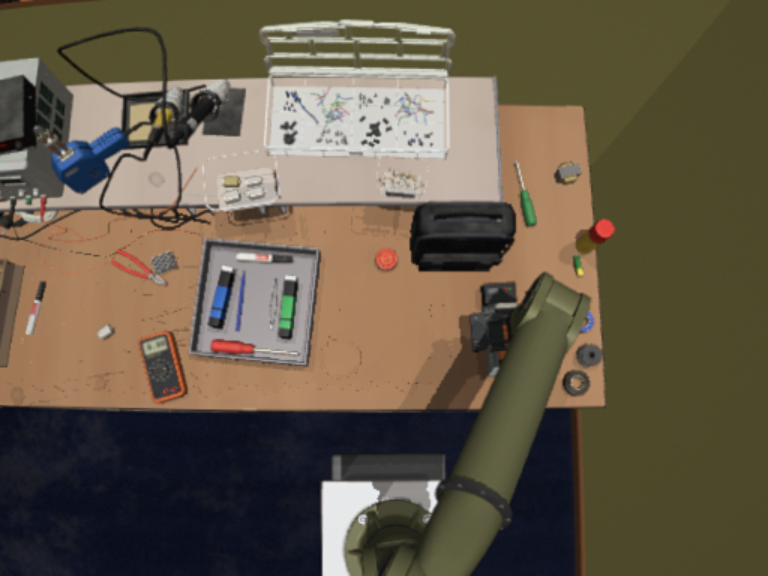

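```bash
python3 - <<'E'
from h import *
yaw=np.radians(3.3);c,s=np.cos(yaw),np.sin(yaw)
for cam in ('side','top'):
    f=np.load(f'pics/{cam}11.npz');W=pts(cam,f['d']);X,Y,Z=W[...,0],W[...,1],W[...,2]
    dx,dy=X-.4588,Y+.2416
    a=(c*dx+s*dy)*1000;b=(-s*dx+c*dy)*1000
    m=(abs(a)<95)&(abs(b)<40)&(Z>.065)&(Z<.112)
    print(cam,m.sum())
    for lo in range(-90,90,12):
        k=m&(a>=lo)&(a<lo+12)
        if k.sum(): print(lo,k.sum(),'b',np.percentile(b[k],[3,50,97]).round(1),'z',np.percentile(Z[k]*1000,[3,50,97]).round(1))
    print('a ext',np.percentile(a[m],[0.5,99.5]),a[m].min(),a[m].max())
E
```

```text
side 509
-78 13 b [-5.4 22.3 24.9] z [ 82.2  95.3 104.6]
-66 52 b [-15.8  20.   25.7] z [ 82.7 102.4 106.4]
-54 54 b [-17.5  21.   26.5] z [ 82.7 102.9 105.9]
-42 53 b [-16.9  20.7  26.1] z [ 81.2 103.1 105.8]
-30 49 b [-9.4 21.4 25.9] z [ 81.6 102.7 106.4]
-18 43 b [-7.  24.2 32.7] z [ 82.3 101.  109.4]
-6 28 b [21.6 31.  34.5] z [ 80.9  97.1 109.7]
6 31 b [ 0.9 23.3 35. ] z [ 80.   99.  109.1]
18 50 b [-9.3 20.8 26.4] z [ 82.7 102.6 105.7]
30 41 b [-8.5 21.2 26.7] z [ 85.8 102.4 105.3]
42 42 b [-12.6  20.1  25.1] z [ 85.  102.3 105. ]
54 44 b [-19.9  18.9  26.5] z [ 84.4 102.8 105.2]
66 9 b [-14.2  14.3  23.8] z [ 86.1 102.2 104.3]
a ext [-68.00948547  67.85732403] -69.25425608257005 68.08229250451822
top 144
-66 2 b [24.9 24.9 24.9] z [82.7 83.5 84.3]
-54 11 b [21.1 24.  25.3] z [ 85.  100.3 106.7]
-42 18 b [13.8 20.9 25.9] z [ 93.7 103.8 109.8]
-30 1 b [9.7 9.7 9.7] z [103.1 103.1 103.1]
-6 8 b [ 6.5  9.3 11.3] z [ 99.6 105.9 107.4]
6 11 b [ 6.4  9.3 13.4] z [100.3 104.7 109.6]
18 6 b [ 8.2  9.5 11.3] z [ 98.1 103.6 107. ]
30 1 b [10.4 10.4 10.4] z [102. 102. 102.]
42 17 b [-5.2  2.9 14. ] z [ 97.4 104.5 107.8]
54 51 b [-18.3   4.1  21.4] z [ 87.9 104.  109.7]
66 18 b [-17.1   7.1  21. ] z [ 97.2 103.  108.4]
a ext [-56.78085756  69.92695562] -58.97267582593117 70.08324291959961
```

Emit:
servo_tool:
  commands: [0,-0.5,10,0,0,0,0,0,15,0,0,0,0,0,15,0,0,0,0,0,10,0,0,0,0,0,5,0,0,0,0,0,3,0,0,0,0,0,2,0,0,0,0,0,0,0,0,0,0,0,0,0,0,0]

```text
time_s: 17.9
tool_pos: [0.4594, -0.2439, 0.0305]
tool_rot: [-180.0, 0.0, -176.8]
force: [0.4, 0.7, -1.9]
grip_width: 0.0458
```

```bash
python3 plan.py .4585 -.2421 .0235 183.3 1;python3 - <<'E'
from h import *
p,d=save('side12','side')
cv2.imwrite('pics/c12.png',cv2.resize(p[100:190,260:370,::-1],None,fx=6,fy=6,interpolation=3))
E
```

```text
t 17.9 pos [ 0.4594 -0.2439  0.0305] rot [-1.7999e+02  5.0000e-02 -1.7685e+02] dworld mm [-0.9  1.8 -7. ] q [ -5.4  14.8  34.  114.4 -10.3  53.6 127. ] w 0.0458
[0.8, 1.9, 7.0] [-0.01, 0.05, -0.15]
```

View pics/c12.png

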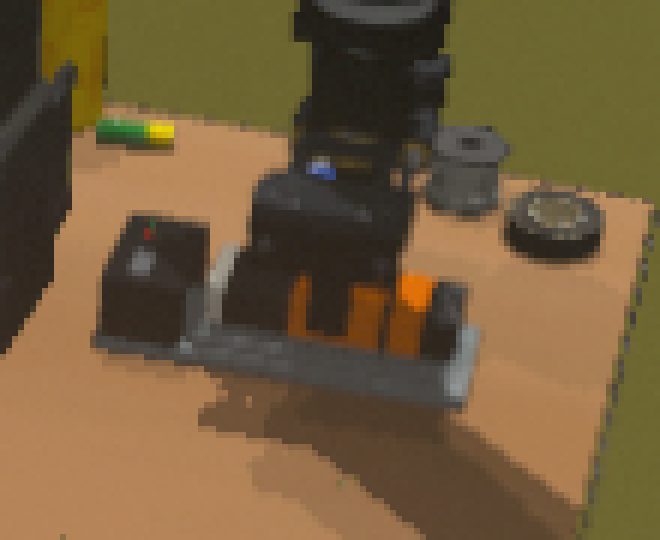

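Emit:
servo_tool:
  commands: [0.5,1.5,0,0,0,-0.1,0,0,0,0,0,0,0,0,0,0,0,0]

```text
time_s: 18.25
tool_pos: [0.4585, -0.2422, 0.0302]
tool_rot: [180.0, 0.0, -176.7]
force: [-1.0, 0.4, -2.1]
grip_width: 0.0457
```

Emit:
servo_tool:
  commands: [0,0,0,0,0,0]

```text
time_s: 18.35
tool_pos: [0.4585, -0.2422, 0.0301]
tool_rot: [180.0, 0.0, -176.7]
force: [-0.1, 0.2, -1.4]
grip_width: 0.0458
```

Well aligned; lowering between the rails.

Emit:
servo_tool:
  commands: [0,0,2,0,0,0,0,0,2,0,0,0,0,0,1.5,0,0,0,0,0,0,0,0,0,0,0,0,0,0,0]

```text
time_s: 18.85
tool_pos: [0.4584, -0.2423, 0.0244]
tool_rot: [180.0, -0.0, -176.7]
force: [-0.6, -0.9, -2.7]
grip_width: 0.0457
```

Emit:
servo_tool:
  commands: [0,0,1,0,0,0,0,0,0.5,0,0,0,0,0,0,0,0,0,0,0,0,0,0,0]

```text
time_s: 19.25
tool_pos: [0.4584, -0.2423, 0.0231]
tool_rot: [180.0, 0.0, -176.7]
force: [-0.4, 0.9, -2.0]
grip_width: 0.0456
```

Emit:
servo_tool:
  commands: [-3,0,0,0,0,0,-3,0,0,0,0,0,-3,0,0,0,0,0,-3,0,0,0,0,0,0,0,0,0,0,0]

```text
time_s: 19.75
tool_pos: [0.4711, -0.2415, 0.0231]
tool_rot: [-180.0, 0.0, -176.7]
force: [0.5, 0.0, -2.0]
grip_width: 0.0459
```

Emit:
servo_tool:
  commands: [-3,0,0,0,0,0,-3,0,0,0,0,0,0,0,0,0,0,0]

```text
time_s: 20.05
tool_pos: [0.477, -0.2411, 0.0231]
tool_rot: [-180.0, 0.0, -176.7]
force: [0.5, 0.2, -2.6]
grip_width: 0.0457
```

Emit:
servo_tool:
  commands: [-3,0,0,0,0,0,-3,0,0,0,0,0,0,0,0,0,0,0]

```text
time_s: 20.35
tool_pos: [0.483, -0.2408, 0.0231]
tool_rot: [-180.0, 0.0, -176.7]
force: [-0.9, -0.1, -2.0]
grip_width: 0.0457
```

Emit:
servo_tool:
  commands: [-2.5,0,0,0,0,0,-2.5,0,0,0,0,0,0,0,0,0,0,0]

```text
time_s: 20.65
tool_pos: [0.4879, -0.2405, 0.0231]
tool_rot: [-180.0, 0.0, -176.7]
force: [0.7, 0.0, -2.4]
grip_width: 0.0459
```

Emit:
servo_tool:
  commands: [-1.5,0,0,0,0,0,-1.5,0,0,0,0,0,0,0,0,0,0,0]

```text
time_s: 20.95
tool_pos: [0.4906, -0.2404, 0.0231]
tool_rot: [-180.0, 0.0, -176.7]
force: [-0.4, -0.2, -1.9]
grip_width: 0.0461
```

Emit:
servo_tool:
  commands: [-1.5,0,0,0,0,0,0,0,0,0,0,0]

```text
time_s: 21.15
tool_pos: [0.4921, -0.2403, 0.0231]
tool_rot: [-180.0, 0.0, -176.7]
force: [-0.9, 0.1, -2.7]
grip_width: 0.0457
```

Emit:
servo_tool:
  commands: [-1,0,0,0,0,0,0,0,0,0,0,0]

```text
time_s: 21.35
tool_pos: [0.493, -0.2403, 0.0231]
tool_rot: [180.0, 0.0, -176.7]
force: [-0.1, 0.1, -1.7]
grip_width: 0.0457
```

Emit:
servo_tool:
  commands: [-1,0,0,0,0,0,0,0,0,0,0,0]

```text
time_s: 21.55
tool_pos: [0.4936, -0.2402, 0.0229]
tool_rot: [180.0, -0.0, -176.7]
force: [-0.3, 0.0, -2.2]
grip_width: 0.0457
```

Emit:
servo_tool:
  commands: [-1,0,0,0,0,0,0,0,0,0,0,0]

```text
time_s: 21.75
tool_pos: [0.4936, -0.2403, 0.0227]
tool_rot: [180.0, -0.1, -176.8]
force: [-5.4, -0.0, -0.4]
grip_width: 0.0459
```

Emit:
servo_tool:
  commands: [-1,0,0,0,0,0,0,0,0,0,0,0]

```text
time_s: 21.95
tool_pos: [0.4936, -0.2403, 0.0225]
tool_rot: [179.9, -0.2, -176.8]
force: [-6.2, -0.2, 0.8]
grip_width: 0.0461
```

Emit:
servo_tool:
  commands: [-1,0,0,0,0,0,0,0,0,0,0,0]

```text
time_s: 22.15
tool_pos: [0.4936, -0.2403, 0.0224]
tool_rot: [179.9, -0.3, -176.8]
force: [-9.9, 0.2, 2.3]
grip_width: 0.0456
```

Emit:
servo_tool:
  commands: [2.5,0,0,0,0,0,0,0,0,0,0,0]

```text
time_s: 22.35
tool_pos: [0.4936, -0.2403, 0.0228]
tool_rot: [180.0, -0.1, -176.8]
force: [-3.5, 0.0, -2.2]
grip_width: 0.0456
```

Emit:
servo_tool:
  commands: [0,0,0,0,0,0,0,0,0,0,0,0,0,0,0,0,0,0,0,0,0,0,0,0]
  jaw: 66

```text
time_s: 22.75
tool_pos: [0.4953, -0.2402, 0.0235]
tool_rot: [-180.0, 0.1, -176.7]
force: [-0.5, 0.6, -0.4]
grip_width: 0.0641
```

Emit:
servo_tool:
  commands: [0,0,-5,0,0,0,0,0,-15,0,0,0,0,0,-25,0,0,0,0,0,-25,0,0,0,0,0,-15,0,0,0,0,0,0,0,0,0]

```text
time_s: 23.35
tool_pos: [0.4963, -0.2411, 0.1111]
tool_rot: [-179.9, 0.3, -176.7]
force: [-0.1, -0.0, 0.0]
grip_width: 0.0661
```

```bash
python3 plan.py .39 -.2462 .06 183.3 5;python3 - <<'E'
from h import *
p,d=save('side13','side')
cv2.imwrite('pics/c13.png',cv2.resize(p[100:190,260:370,::-1],None,fx=6,fy=6,interpolation=3))
E
```

```text
t 23.35 pos [ 0.4963 -0.2411  0.1111] rot [-179.92    0.31 -176.74] dworld mm [-106.3   -5.1  -51.1] q [ -7.6  12.2  34.6 106.5  -7.8  63.3 123.1] w 0.0661
[21.3, 0.2, 10.1] [-0.02, 0.06, -0.01]
[21.3, 0.2, 10.1] [-0.02, 0.06, -0.01]
[21.3, 0.2, 10.1] [-0.02, 0.06, -0.01]
[21.3, 0.2, 10.2] [-0.02, 0.06, -0.01]
[21.3, 0.2, 10.2] [-0.02, 0.06, -0.01]
```

View pics/c13.png

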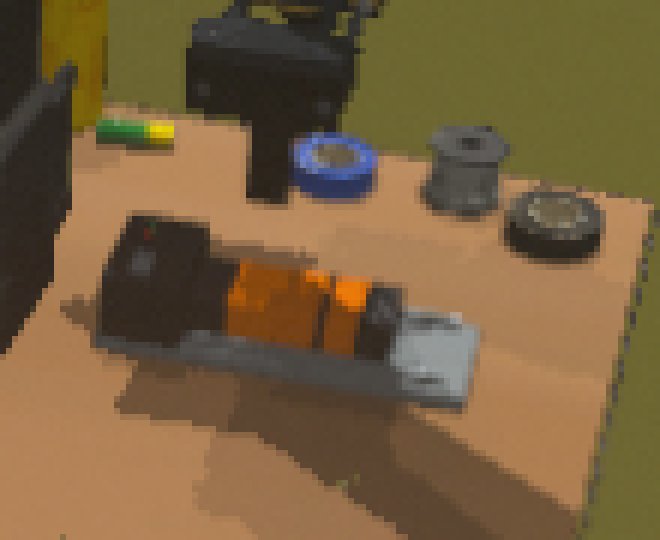

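Emit:
servo_tool:
  commands: [0,0,-30,0,0,0,5,20,-40,0,0,0,5,35,-30,0,0,0,5,40,-20,0,0,0,5,40,0,0,0,0,5,40,0,0,0,0,5,40,0,0,0,0,5,25,0,0,0,0,0,0,0,0,0,0,0,0,0,0,0,0]

```text
time_s: 24.4
tool_pos: [0.4452, -0.0027, 0.227]
tool_rot: [-180.0, -0.1, -176.7]
force: [0.3, -1.4, 0.2]
grip_width: 0.0662
```

```bash
python3 - <<'E'
from h import *
out=[]
for c in ('top','side'):
    p,d=save(c+'14',c)
    W=pts(c,d);X,Y,Z=W[...,0],W[...,1],W[...,2]
    R=(X>.40)&(X<.56)&(abs(Y+.24)<.045)
    m=R&(Z>.030)&(Z<.044)
    nn,lab,st,_=cv2.connectedComponentsWithStats(m.astype(np.uint8),connectivity=4); m=lab==1+np.argmax(st[1:,4])
    r=cv2.minAreaRect((W[m][:,:2]*1000).astype(np.float32)); P=W[m][:,:2]*1000;ev=np.linalg.svd(P-P.mean(0),full_matrices=False)[2][0]
    print(c,m.sum(),r,np.degrees(np.arctan2(*ev[::-1])),np.median(Z[m]))
    cc,s=np.cos(np.radians(3.3)),np.sin(np.radians(3.3)); a=P@[cc,s]
    k=(X>.36)&(X<.6)&(abs(Y+.24)<.045)&(Z>.008)&(Z<.052); A=W[k][:,:2]*1000@[cc,s]
    print('pack rear - charger rear',np.percentile(a,1)-np.percentile(A,.3),a.min()-A.min(),'length seen',np.ptp(a),'charger',np.ptp(A))
    for n in ('pack_blue','pack_green','pack_orange'): print(n,[(np.round(q['box']),round(q['conf'],2)) for q in look_for(c,n)][:1])
    for n,q in dict(blue=(.557,.384),green=(.534,.235)).items():
        mm=(abs(X-q[0])<.09)&(abs(Y-q[1])<.035)&(Z>.044)&(Z<.06)
        r=cv2.minAreaRect((W[mm][:,:2]*1000).astype(np.float32)); print(n,mm.sum(),np.round(r[0],1),np.round(r[1],1))
a=np.load('pics/top14.npz')['p'][170:270,290:380,::-1]; b=np.load('pics/side14.npz')['p'][110:180,255:355,::-1]
c=np.zeros((600,800,3),np.uint8); a=cv2.resize(a,None,fx=4,fy=4,interpolation=3);b=cv2.resize(b,None,fx=4,fy=4,interpolation=3);c[:400,:360]=a;c[:280,370:770]=b;cv2.imwrite('pics/c14.png',c)
print(monitor.get_obs()['tool_pos'],monitor.get_obs()['force'])
E
```

```text
top 439 ((483.5013732910156, -240.33529663085938), (116.25897979736328, 45.41924285888672), 2.257159471511841) -176.4623428260926 0.037224009829564156
pack rear - charger rear 45.31218931355528 45.053393397110256 length seen 116.150565410132 charger 216.5495753661492
pack_blue [(array([142., 176.,  18.,  44.]), 0.75)]
pack_green [(array([185., 184.,  13.,  45.]), 0.66)]
pack_orange []
blue 320 [557.3 383.8] [ 27.6 139. ]
green 318 [534.6 235.2] [ 26.  139.6]
side 364 ((491.70367431640625, -235.68980407714844), (136.54151916503906, 68.87789916992188), 2.2705841064453125) -171.42746674779562 0.038576876166451335
pack rear - charger rear 44.17284238051394 44.11897888099452 length seen 137.43447073520719 charger 204.2961387456118
pack_blue [(array([173., 275.,  60.,  48.]), 0.76)]
pack_green [(array([209., 230.,  58.,  40.]), 0.95)]
pack_orange [(array([291., 140.,  36.,  17.]), 0.78)]
blue 783 [554.6 385.5] [ 26.9 136.8]
green 588 [531.4 235. ] [ 27.2 137.9]
[ 0.44586679 -0.00320028  0.22798456] [1.20038587 0.02403996 0.24110796]
```

View pics/c14.png

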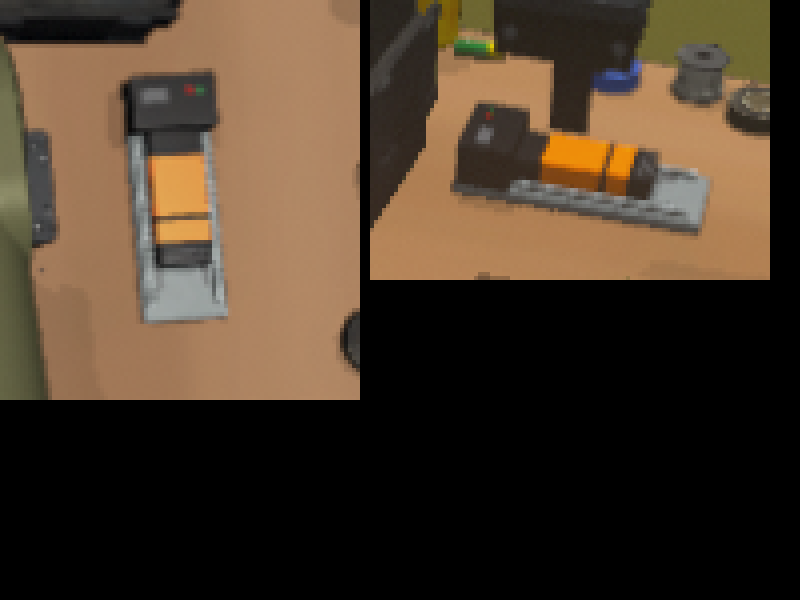

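View pics/side14.png

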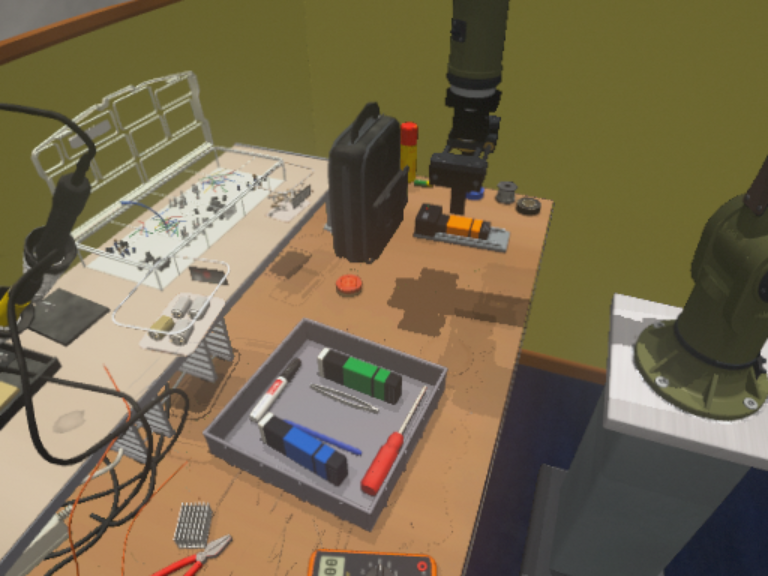

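```bash
python3 -c "
from cell import env; print(env.sign_off())"
```

```text
the job is handed in; nothing more can be done
None
```

The orange pack is in the charging cradle, contact end first and fully home by my checks. I handed the job in at about 24.6 s; the hand-in reports no verdict.

**What I did:** I gripped the orange pack across its thickness, lifted it out of the bin and stood it on the bare desk. With closed fingers I tipped it onto its wide face and let go. I then gripped it across its width, lowered it between the cradle's rails and slid it in until it met the end wall. I felt that as about 10 N at the spot I had calculated. I then let go and backed the arm away.

**Last checks:**
- **Depth:** the gap behind the pack's rear end measured 44–45 mm from both cameras; fully home is 44.5 mm.
- **Attitude:** the pack's top was at about 37–38 mm, so it lies flat on the bed. It looks parallel to the cradle within about 1 degree in the top view.
- **Other packs:** blue and green are upright and within 1 mm of where they stood.
- **Arm:** it is clear of everything, with the gripper open.

**Where readings disagreed:**
- The two cameras differed by 2–3 mm in x throughout, so I used positions relative to the gripper instead.
- The network did not find the orange pack in the last top picture, though it is plainly visible there. The side camera's network did find it.
- The side view's outline of the pack came out too wide because the hood merged with it, so I did not use its angle.

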